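# Put the washed soap box back together beside the basin

## Task

The soap box has been washed and its parts lie about the vanity top: put it back together on the grey silicone mat, from the bottom up. Set the white drip tray lengthwise and square in the middle of the mat (it is ceramic, so do not drop it), then the bamboo rack seated level on the tray, then the new green soap flat and lengthwise in the middle of the rack, and last the blue lid over the soap, sitting level on the rack and in line with it. Leave the old cream soap sliver, the nail brush, the clear caddy and the pump bottle where they stand.

Things in the scene. Friction and masses are not known exactly. Their poses are not given: they have to be found in the camera images.
- mat: Target: flat grey silicone mat with darker ribs, 130 x 90 x 4 mm, fixed to the vanity top. Origin: centre of its underside; x along its 130 mm length, z up. Its upper face is 4 mm above the origin.
- tray: Loose white ceramic drip tray, an open rectangular dish 100 (x) x 58 (y) x 28 mm (z), 0.22 kg, walls and floor 5 mm thick, inside 90 x 48 mm. Origin: centre of its underside; x along its length. It can be held across its 58 mm width.
- rack: Loose bamboo slatted rack, right way up, 0.06 kg: deck 110 (x) x 68 (y) x 12 mm on two 8 mm high battens along x (80 x 38 mm over both). Origin: centre of the battens' underside; deck from 8 to 20 mm above it. Hold it across the 68 mm. Seated either way round, the deck rests on the tray's rim, 5 mm over all round, battens inside with 5 mm play; its origin is then 20 mm above the tray's.
- soap: Loose new bar of green soap with rounded edges, 72 (x) x 42 (y) x 26 mm (z), 0.10 kg. Origin: centre of its underside; x along its length. It can be held across its 42 mm width.
- lid: Loose blue lid, open side down, 0.09 kg: hollow box 108 (x) x 66 (y) x 38 mm (z), inside 102 x 60 x 34 mm deep, with a bamboo grip on top in the middle: 36 (x) x 13 (y) mm, from 38 to 62 mm above the origin. Origin: centre of the open underside, at rim level. In place, either way round, its rim stands on the rack's deck (origin 20 mm above the rack's), the soap inside.
- sliver: Bystander, to be left alone: loose worn sliver of old cream-coloured soap, 58 x 36 x 9 mm. Origin: centre of its underside.
- nailbrush: Bystander, to be left alone: loose red nail brush with white bristles underneath, 90 x 38 x 38 mm. Origin: centre of its underside.
- caddy: Bystander, to be left alone: loose clear plastic caddy basket 200 (x) x 110 (y) x 80 mm holding an orange bottle, a yellow bottle and a grey jar, up to 106 mm high, at one side of the work. Origin: centre of its underside.
- pump: Bystander, to be left alone: loose amber glass pump bottle with a black pump head, 64 mm across and 166 mm high, at the other side of the work. Origin: centre of its underside.
Not all that is in view belongs to the job. There is more than one size of the rack; the one meant has the size given above. There is more than one size of the soap; the one meant has the size given above.

How it is judged:
On the way, in this order (a step that is already met when the one before it is completed fails the run):
1. the tray stands squarely in the middle of the mat (horizontal distance between tray and mat below 0.015 m and angle between the x axis of tray and the x axis of mat, either way round below 0.2 rad and angle between tray's own z axis and vertical below 0.06 rad and z of tray in the frame of mat between 0.001 and 0.007 m), for 0.2 s.
2. then the rack is seated level on the tray (all of step 1 and horizontal distance between rack and tray below 0.009 m and angle between the x axis of rack and the x axis of tray, either way round below 0.2 rad and angle between rack's own z axis and vertical below 0.06 rad and z of rack in the frame of tray between 0.017 and 0.023 m), for 0.2 s.
3. then the green soap lies flat in the middle of the rack (all of step 2 and horizontal distance between soap and rack below 0.01 m and angle between the x axis of soap and the x axis of rack, either way round below 0.25 rad and angle between soap's own z axis and vertical below 0.06 rad and z of soap in the frame of rack between 0.017 and 0.023 m), for 0.2 s.
At the end, for the whole second after the job is handed in: Tray on the mat (centres within 15 mm, 0.2 rad), rack seated on the tray (9 mm, 0.2 rad), green soap on the rack (10 mm, 0.25 rad), lid on the rack over it (10 mm, 0.2 rad); heights within 3 mm of seated, all level within 0.06 rad, at rest and released (all of step 3 and horizontal distance between lid and rack below 0.01 m and angle between the x axis of lid and the x axis of rack, either way round below 0.2 rad and angle between lid's own z axis and vertical below 0.06 rad and z of lid in the frame of rack between 0.017 and 0.023 m and contact force between the fingers and tray below 0.3 N and contact force between the fingers and rack below 0.3 N and contact force between the fingers and soap below 0.3 N and contact force between the fingers and lid below 0.3 N and linear speed of each of tray, rack, soap, lid below 0.02 m/s); the robot touches nothing.
It fails at once if a bystander (sliver, nail brush, caddy or pump bottle) is moved by more than 20 mm (distance of any of sliver, nailbrush, caddy, pump from where it was at the start of the episode above 0.02 m).
It fails at once if the ceramic tray is dropped or slammed down (faster than 0.6 m/s within 15 mm of the vanity top) (height (world z) of tray below 0.015 m and linear speed of tray above 0.6 m/s).
It also fails if it takes over 112 s, if anything falls off the work surface, if the arm or the gripper's body presses on something with over 40 N, if the wrist force passes 120 N, or if a joint passes its speed limit or range.

## Robot

A 7-joint arm with a two-finger parallel gripper is mounted at the origin on the work surface. World frame = base frame: x ahead of the robot, y to its left, z up, the work surface at z = 0. Lengths are in m, angles in rad, forces in N, time in s.
With the tool pointing down it reaches from about 0.35 to 0.9 m from the base axis. Payload 19.9 kg.
Tool frame: the origin (TCP) lies between the finger pads; the fingertips stand 8 mm ahead of it and the grasp point (between the pads) lies 11 mm behind it; z points along the fingers, y is the line along which they close (so a half turn about z gives the same grasp; the last joint's range is limited). The gripper opens to 85 mm and grips with 20 to 120 N. Pads are 22 mm wide; open, the fingers measure 114 mm over their backs; the gripper's body (76 mm by 85 mm) begins 54 mm behind the grasp point. The pads swing forward as they close: fully open they stand 13 mm farther back than shut.
Start: joints at [1.163, 0.417, -0.01, 1.614, 0.005, 1.111, -0.053], TCP at [0.224, -0.583, 0.239] pointing down, gripper open.
Joint ranges: [-2.81, 2.81], [-0.39, 2.02], [-1.27, 1.25], [0.06, 2.57], [-1.19, 4.33], [0.19, 2], [-2.82, 2.82]. Speed limits (rad/s): [1.89, 1.89, 2.39, 2.39, 3.01, 3.01, 3.01].

## Interface

Orientations are given as [roll, pitch, yaw] about the fixed x, y, z axes, in that order (R = Rz(yaw) Ry(pitch) Rx(roll)).
In Python, from cell import sensors, cams, job gives the robot as it stands.
- The arm moves only by the tool servo_tool, never from a script. Its argument "motion" is a list of rows, each a list of 3 entries, a list of its own where there are three numbers: the shift along the tool's x, y, z in mm, then the turn about the tool's z in degrees, then the opening in per cent of the stroke, from 0 (shut) to 100 (fully open). A call has 1 to 12 rows; each row is the pose to reach, as a shift and turn from the pose commanded when the call began, along the tool's axes at that moment; what a row does not reach only later rows make up. A row lasts 1/8 s, in which the tool goes at most 62.5 mm and 10.7 degrees, less where a joint would pass 70% of its speed; a pose out of reach is approached as far as the arm can. A call with a gripper value outside its range is refused whole. The fingers move at their own pace and stop on an object; "force" is the grip in N (left out, the last holds). Time passes only in rows, so rows that repeat a pose let the fingers close. It gives the time, the measured TCP pose, the force, the opening and the grip force at its end, in the units of the state.
- sensors.get_state(): the state, without advancing time (a new reading comes with each control period).
- cams.get_image(name): name is "scene" or "side" or "wrist"; returns the picture (400x640x3 uint8, red, green, blue); there is no depth.
- cams.camera_params(name): a dict with "fx", "fy", "cx", "cy" (pixels), "dist" ([k1, k2, p1, p2, k3] as OpenCV has them; the pictures are not rectified), "T" (4x4, takes a point from camera to world coordinates). Camera axes: x right, y down, z forward; pixel columns grow to the right and rows downward; lengths in m; the calibration is good to about 2 mm. A picture is of the moment at which its call begins: read the wrist's pose just before it. camera_params takes no time and is no camera call; for the wrist camera it gives the pose at the moment of the call.
- job.job_done(): hands the job in; it is judged then, once.
The state is a dict: "clock": time; "joint_pos": joint angles; "dq": joint speeds; "joint_efforts": joint torques, N m; "position": TCP position; "orientation": TCP orientation; "force": force on the tool from outside, world axes, zero at the start; "wrist_torque": the same for the moment, N m; "grip_width": opening from 0.0 (shut) to 1.0 (fully open); "grip_force": force on a finger pad.
Only numpy, scipy, OpenCV 4.12 (cv2) and the standard library are available. Lean on these libraries where they do the work, as an engineer would, in place of code of your own. Each camera call takes 0.05 s, during which the arm holds its last target. There are 200 camera calls.

## Working session

There is one attempt and no reset: what is moved stays moved. The work goes in short steps, Python scripts to look and compute and a tool call to move; the robot and the scene stay as the last step left them, time stands still between calls to the robot, and variables do not carry over. Pictures are saved under pics/ and viewed, at most 16 in all, crops included, and the job is handed in when it is done.

Besides the shell and the picture viewer there is one more tool, called after "Call:" by a JSON object that holds its "name" and its "arguments". servo_tool: Moves the arm, as the interface text tells. Its arguments: {"type":"object","properties":{"motion":{"type":"array","items":{"type":"array"}},"force":{"type":"number"}},"required":["motion"]}

```bash
mkdir -p pics; ls; python3 - <<'E'
from cell import sensors,cams
import cv2,numpy as np
for n in("scene","side"):
    cv2.imwrite(f"pics/{n}0.png",cams.get_image(n)[...,::-1])
    p=cams.camera_params(n);print(n,p["fx"],p["cx"],p["cy"],p["dist"],np.round(p["T"],3).tolist())
s=sensors.get_state();print(s["clock"],s["position"],s["orientation"],s["grip_width"])
E
```

```text
pics
scene 436.18923080058374 319.6863654835899 202.93705741606107 [-0.04682841  0.          0.          0.          0.        ] [[0.577, 0.664, -0.476, 1.109], [0.817, -0.472, 0.332, -0.431], [-0.004, -0.58, -0.815, 1.137], [0.0, 0.0, 0.0, 1.0]]
side 457.8473769872864 315.9365068456478 204.58266953496695 [-0.08644282  0.          0.          0.          0.        ] [[-0.995, -0.078, 0.069, 0.348], [-0.104, 0.715, -0.692, 0.999], [0.005, -0.695, -0.719, 1.06], [0.0, 0.0, 0.0, 1.0]]
0.1 [ 0.22404848 -0.58314085  0.23871271] [-3.14048325e+00  6.10295394e-05  3.66816473e-01] 0.9974714932944797
```

View pics/scene0.png

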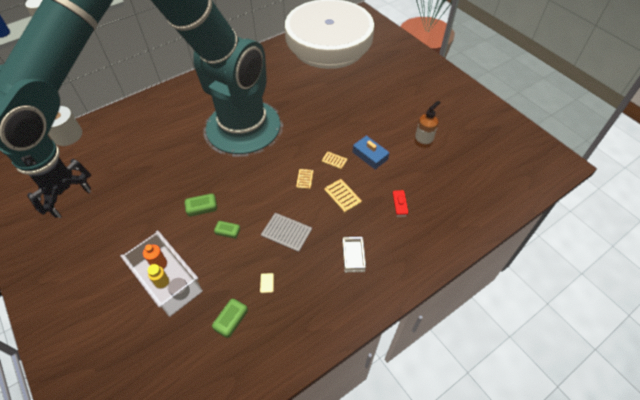

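View pics/side0.png

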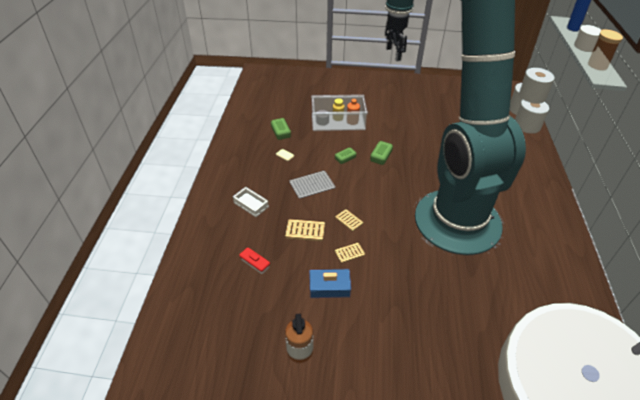

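Scene view: mat at (287,232) and white tray at (354,254). Racks are at (343,195), large, and (334,160) and (305,179), small. Greens are at (201,204), (227,229) and (230,317). The lid is at (371,151), sliver at (267,283), brush at (401,203), caddy at (161,272) and pump at (427,127). The rack and soap have to be picked by size, so I'll measure with top-plane hulls from both views, intersected.

```bash
cat > h.py <<'E'
import cv2,numpy as np
from cell import cams
def cast(p,uv,z,T=None):
    K=np.array([[p["fx"],0,p["cx"]],[0,p["fy"],p["cy"]],[0,0,1]])
    n=cv2.undistortPoints(np.float64(uv).reshape(-1,1,2),K,np.array(p["dist"]))[:,0]
    T=np.array(p["T"]) if T is None else T
    d=np.c_[n,np.ones(len(n))]@T[:3,:3].T; o=T[:3,3]
    return (o+d*((z-o[2])/d[:,2])[:,None])[:,:2]
HSV={"green":((45,90,40),(75,255,255)),"blue":((100,120,50),(125,255,255)),"tan":((13,80,150),(24,170,255)),
"white":((0,0,195),(180,40,255)),"grey":((0,0,95),(180,25,185)),"red":((0,200,90),(6,255,255)),"cream":((20,30,200),(32,110,255))}
def blobs(img,c,amin=40,k=3):
    m=cv2.inRange(cv2.cvtColor(img,cv2.COLOR_RGB2HSV),*HSV[c])
    m=cv2.morphologyEx(m,cv2.MORPH_CLOSE,np.ones((k,k)))
    return [x for x in cv2.findContours(m,cv2.RETR_EXTERNAL,cv2.CHAIN_APPROX_NONE)[0] if cv2.contourArea(x)>amin]
def rect(P):
    (x,y),(w,h),a=cv2.minAreaRect(np.float32(P)*1000)
    if w<h:w,h,a=h,w,a+90
    return [round(v,1) for v in (x,y,w,h,(a+90)%180-90)]
E
cat > m.py <<'E'
from h import *
Z={"green":.026,"blue":.038,"tan":.02,"white":.028,"grey":.004,"red":.038,"cream":.009}
pr={n:cams.camera_params(n) for n in("scene","side")};im={n:cams.get_image(n) for n in pr}
for c,z in Z.items():
    H={n:[(cv2.convexHull(np.float32(cast(pr[n],x,z)*1000)),x.mean((0,1)).astype(int)) for x in blobs(im[n],c)] for n in pr}
    for a,ua in H["scene"]:
        if not 100<a[:,0,0].mean()<900: continue
        for b,ub in H["side"]:
            s,I=cv2.intersectConvexConvex(a,b)
            if s>300: print(c,ua,ub,"scene",rect(a/1000),"side",rect(b/1000),"both",rect(I/1000))
E
python3 m.py
```

```text
green [229 317] [280 128] scene [625.8, -387.8, 94.2, 55.6, -65.2] side [622.5, -380.2, 119.8, 55.1, -65.0] both [625.9, -387.7, 94.2, 55.0, -65.0]
green [226 229] [345 154] scene [377.1, -262.5, 68.9, 41.7, 41.7] side [370.2, -249.8, 78.8, 50.8, 43.6] both [373.7, -258.8, 69.1, 33.0, 43.6]
green [200 204] [380 152] scene [247.1, -287.1, 92.3, 62.3, 70.5] side [244.9, -279.6, 118.0, 57.2, 69.5] both [243.8, -286.0, 92.5, 55.2, 70.0]
blue [370 149] [329 282] scene [385.6, 286.0, 107.4, 65.0, 8.0] side [379.7, 300.0, 105.1, 83.3, 6.2] both [382.5, 288.7, 101.8, 60.8, 6.5]
tan [342 194] [304 228] scene [471.4, 101.5, 114.4, 73.0, -0.6] side [470.5, 102.3, 112.7, 72.4, 0.3] both [470.5, 101.8, 112.6, 71.5, 0.3]
tan [304 178] [348 219] scene [346.4, 40.4, 79.0, 49.7, -41.5] side [341.4, 47.8, 77.6, 49.9, -42.0] both [343.5, 44.3, 69.6, 47.8, -41.5]
tan [334 159] [349 251] scene [338.0, 166.6, 78.4, 52.1, 27.7] side [332.3, 174.7, 77.6, 49.4, 27.9] both [334.4, 171.2, 76.5, 40.7, 27.3]
white [353 252] [249 198] scene [660.0, -0.5, 99.9, 58.0, -33.5] side [659.3, 1.5, 100.8, 57.9, -33.8] both [659.9, 0.4, 98.6, 56.8, -33.8]
grey [  3 380] [383  32] scene [432.3, -951.6, 119.4, 20.9, 0.6] side [238.0, -1339.8, 825.0, 547.9, -88.1] both [425.0, -951.7, 104.7, 20.9, 0.6]
grey [177 276] [338 112] scene [385.6, -484.7, 256.4, 127.1, 10.8] side [410.8, -544.1, 244.3, 219.1, -83.3] both [411.1, -482.7, 202.2, 116.7, 8.4]
grey [286 231] [311 183] scene [475.1, -114.5, 127.1, 87.5, 29.4] side [473.5, -113.0, 132.0, 91.7, 29.3] both [475.1, -114.5, 127.1, 87.4, 29.3]
cream [266 282] [284 154] scene [587.7, -254.0, 57.2, 33.6, -31.7] side [586.6, -249.7, 57.0, 34.6, -30.5] both [587.2, -251.9, 54.0, 31.2, -31.0]
```

Candidates for the green soap are (227,229) at about 69x42 mm, and (201,204) and (230,317) at about 94x55 mm. I choose (227,229). Candidates for the rack are (343,195) at 113x72 mm, and (334,160) and (305,179) at about 78x50 mm. I choose (343,195). I'll check both in a close crop and compute the first move.

```bash
cat > to.py <<'E'
import sys,numpy as np
from cell import sensors
s=sensors.get_state();x,y,z,w=map(float,sys.argv[1:5]);yaw=s["orientation"][2]
d=np.array([x,y,z])-1000*np.array(s["position"])
c,n=np.cos(yaw),np.sin(yaw)
print("t",round(s["clock"],2),"pos",np.round(s["position"],4),"yaw",round(np.degrees(yaw),1),"shift",np.round([c*d[0]+n*d[1],n*d[0]-c*d[1],-d[2]],1),"turn",round((np.degrees(yaw)-w+180)%360-180,1))
E
python3 to.py 640 0 250 -34
python3 - <<'E'
from h import *
im=cams.get_image("scene");a=cv2.resize(im[140:340,180:380],(600,600),interpolation=2)
cv2.imwrite("pics/crop.png",a[...,::-1])
p=cams.camera_params("wrist");print(np.round(p["T"],3).tolist(),p["fx"])
E
```

```text
t 0.2 pos [ 0.2241 -0.5833  0.2389] yaw 21.0 shift [ 597.4 -395.3  -11.1] turn 55.0
[[0.359, -0.895, -0.264, 0.291], [-0.933, -0.344, -0.101, -0.557], [-0.0, 0.282, -0.959, 0.373], [0.0, 0.0, 0.0, 1.0]] 306.82094557966127
```

View pics/crop.png

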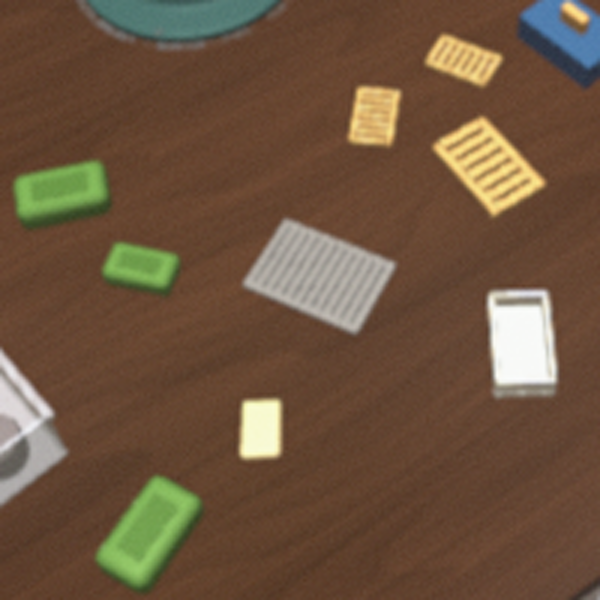

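The crop shows the small bar at (140,267), next to two clearly bigger bars at (62,190) and (150,530). The big rack is at (490,165), with two small ones at (465,60) and (375,115). The choices hold. Now to the tray.

Call:
{"name": "servo_tool", "arguments": {"motion": [[[610,-408,20],55,100],[[610,-408,20],55,100],[[610,-408,20],55,100],[[610,-408,20],55,100],[[610,-408,20],55,100],[[610,-408,20],55,100],[[610,-408,20],55,100],[[610,-408,20],55,100],[[610,-408,20],55,100],[[610,-408,20],55,100],[[610,-408,20],55,100],[[610,-408,20],55,100]]}}

```text
clock: 1.75
position: [0.6401, 0.0063, 0.2196]
orientation: [3.142, -0.0, -0.593]
force: [-0.6, -1.0, 0.8]
grip_width: 1.005
grip_force: 0.0
```

```bash
cat > w.py <<'E'
import sys;from h import *
from cell import sensors
c,z=sys.argv[1],float(sys.argv[2]);p=cams.camera_params("wrist");im=cams.get_image("wrist")
if len(sys.argv)>3: cv2.imwrite(f"pics/{sys.argv[3]}.png",im[...,::-1])
for x in blobs(im,c,300,9):
    b=cv2.boundingRect(x);print(c,x.mean((0,1)).astype(int),b,rect(cast(p,x,z)))
E
python3 w.py white .028 w1; python3 to.py 660 0 100 -33.8
```

```text
white [470 226] (416, 178, 108, 90) [499.5, -103.3, 97.1, 80.9, 29.0]
white [314 158] (287, 114, 55, 93) [660.5, 0.7, 98.6, 56.4, -33.0]
white [59 49] (0, 0, 172, 153) [914.3, 153.3, 254.1, 100.8, 89.9]
t 1.8 pos [0.6427 0.0151 0.2191] yaw -33.6 shift [ 22.8   3.  119.1] turn 0.2
```

View pics/w1.png

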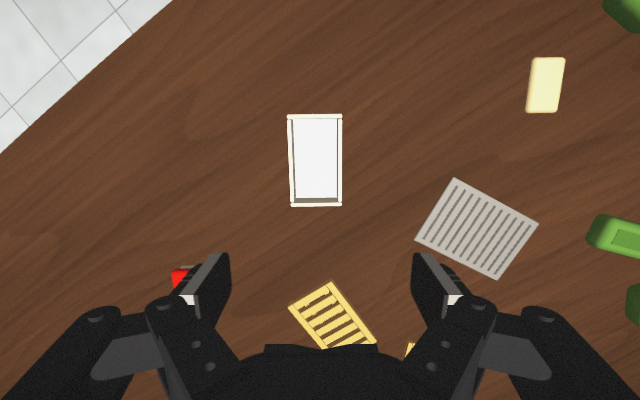

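Wrist view: tray at (314,158), cast to (660,0.7) mm at -33°, which agrees with the outer cameras. Descending.

Call:
{"name": "servo_tool", "arguments": {"motion": [[[20,6,60],0,100],[[20,6,120],0,100],[[20,6,155],0,100],[[20,6,155],0,100],[[20,6,155],0,100],[[20,6,155],0,100]]}}

```text
clock: 2.55
position: [0.6534, -0.0115, 0.0667]
orientation: [-3.14, -0.002, -0.593]
force: [-0.5, -0.1, -0.5]
grip_width: 1.002
grip_force: 0.0
```

```bash
python3 w.py white .028 w2; python3 to.py 660.5 0.5 8 -33.6
```

```text
white [298 224] (246, 149, 101, 157) [661.7, -0.5, 101.0, 56.6, -33.2]
t 2.6 pos [ 0.6532 -0.0115  0.0665] yaw -34.0 shift [ -0.7 -14.   58.5] turn -0.4
```

View pics/w2.png

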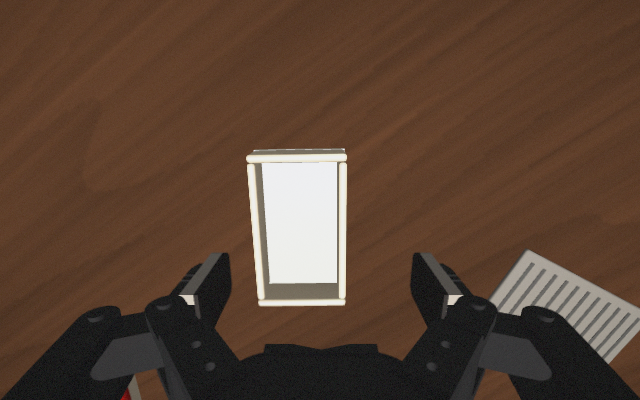

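Tray at (298,224) in the wrist view. The fingers are 14 mm off sideways, so I'll correct and descend.

Call:
{"name": "servo_tool", "arguments": {"motion": [[[0,-14,10],0,100],[[0,-14,35],0,100],[[0,-14,50],0,100],[[0,-14,58],0,100],[[0,-14,58],0,100],[[0,-14,58],0,50],[[0,-14,58],0,50],[[0,-14,58],0,50],[[0,-14,58],0,50]], "force": 40}}

```text
clock: 3.72
position: [0.6607, 0.0001, 0.0075]
orientation: [-3.141, -0.001, -0.593]
force: [-1.0, 0.2, 7.4]
grip_width: 0.671
grip_force: 43.3
```

```bash
python3 w.py white .028; python3 to.py 475 -114 100 29.3
```

```text
white [324 249] (246, 163, 148, 190) [668.9, -4.9, 86.7, 56.3, -33.4]
t 3.77 pos [6.607e-01 1.000e-04 7.500e-03] yaw -34.0 shift [-90.2 198.4 -92.5] turn -63.3
```

Call:
{"name": "servo_tool", "arguments": {"motion": [[[0,0,-30],0,50],[[0,0,-70],0,50],[[-30,60,-92],-10,50],[[-60,110,-92],-20,50],[[-80,160,-92],-30,50],[[-90,198,-92],-40,50],[[-90,198,-92],-50,50],[[-90,198,-92],-60,50],[[-90,198,-92],-63,50],[[-90,198,-92],-63,50],[[-90,198,-92],-63,50]]}}

```text
clock: 5.15
position: [0.4748, -0.1138, 0.0987]
orientation: [3.142, 0.0, 0.505]
force: [0.4, 0.1, -2.3]
grip_width: 0.668
grip_force: 44.4
```

```bash
python3 w.py white .12 w3; python3 to.py 474.5 -114 12 29.3
```

```text
white [321 256] (245, 163, 149, 190) [483.8, -108.3, 86.0, 55.9, 29.5]
white [331 139] (274, 125, 107, 39) [528.9, -86.3, 38.3, 13.7, -61.0]
t 5.2 pos [ 0.4749 -0.1137  0.0987] yaw 29.0 shift [-0.5  0.1 86.7] turn -0.3
```

View pics/w3.png

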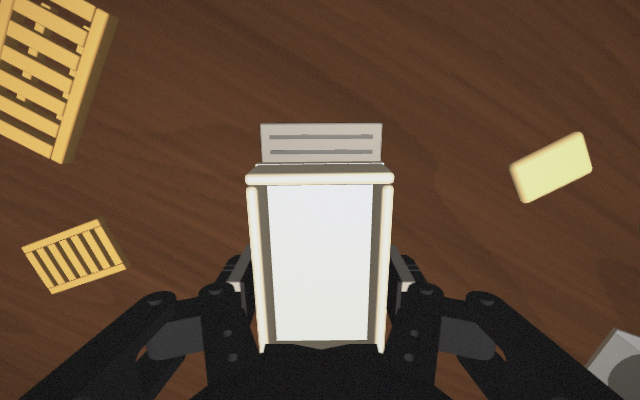

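The tray hangs level and in line with the mat, whose visible end is at (322,143). Lowering gently.

Call:
{"name": "servo_tool", "arguments": {"motion": [[[-1,0,25],0,50],[[-1,0,50],0,50],[[-1,0,68],0,50],[[-1,0,77],0,50],[[-1,0,82],0,50],[[-1,0,85],0,50],[[-1,0,87],0,50],[[-1,0,87],0,50],[[-1,0,87],0,75],[[-1,0,87],0,100],[[-1,0,87],0,100],[[-1,0,87],0,100]]}}

```text
clock: 6.7
position: [0.474, -0.1143, 0.0117]
orientation: [3.142, -0.0, 0.506]
force: [0.1, 0.1, 0.2]
grip_width: 0.997
grip_force: 0.0
```

Call:
{"name": "servo_tool", "arguments": {"motion": [[[0,0,-30],0,100],[[0,0,-80],0,100],[[0,0,-140],0,100],[[0,0,-170],0,100],[[-30,0,-170],0,100],[[-30,0,-170],0,100],[[-30,0,-170],0,100]]}}

```text
clock: 7.58
position: [0.448, -0.1286, 0.1817]
orientation: [-3.142, -0.0, 0.506]
force: [0.9, -0.1, -0.0]
grip_width: 0.999
grip_force: 0.0
```

```bash
python3 w.py white .032; python3 w.py grey 0.004 w4; python3 m.py|grep -E "white|tan \[34|grey \[28"; python3 to.py 451 105 180 0
```

```text
white [600 295] (560, 261, 73, 83) [496.5, -453.9, 123.1, 62.2, 58.4]
white [496 123] (471, 102, 50, 46) [579.8, -238.7, 42.7, 26.4, -33.3]
white [321 149] (275, 88, 92, 127) [477.7, -112.2, 116.1, 80.6, 29.0]
grey [497 385] (478, 369, 40, 31) [324.9, -471.3, 69.6, 37.3, 88.9]
grey [590 300] (531, 261, 109, 86) [478.8, -480.1, 137.4, 87.0, 85.0]
grey [354 169] (345, 132, 21, 76) [476.6, -152.1, 78.2, 20.0, 29.1]
grey [286 157] (277, 109, 21, 100) [451.5, -85.6, 101.2, 19.0, 35.6]
tan [342 194] [304 228] scene [471.4, 101.5, 114.4, 73.0, -0.6] side [470.5, 102.3, 112.6, 72.4, 0.3] both [470.5, 101.8, 112.6, 71.5, 0.3]
white [285 226] [311 177] scene [471.4, -113.7, 102.0, 59.5, 29.5] side [473.4, -117.5, 100.4, 57.4, 29.5] both [472.6, -116.1, 100.5, 54.1, 29.9]
grey [287 237] [311 182] scene [475.6, -115.4, 126.5, 87.4, 29.8] side [477.1, -120.2, 131.1, 107.9, 29.4] both [475.6, -115.4, 126.5, 87.4, 29.8]
t 7.78 pos [ 0.4481 -0.1284  0.1814] yaw 29.1 shift [ 115.9 -202.6    1.4] turn 29.1
```

View pics/w4.png

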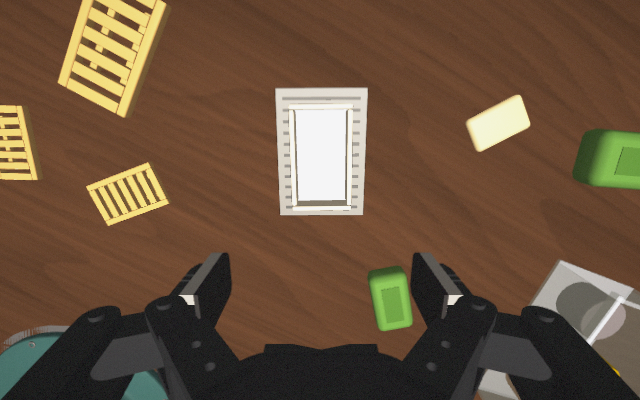

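The tray sits square in the middle of the mat, both centred at column 321. I'll take a tighter tray centre and the soap size from this view.

```bash
sed -i 's/"grey":/"hi":((0,0,225),(180,40,255)),"grey":/' h.py; python3 w.py hi .032; python3 w.py green .02; python3 w.py tan .02; python3 to.py 451 102 180 0
```

```text
hi [497 123] (471, 102, 53, 46) [580.6, -239.0, 44.6, 26.4, -33.0]
hi [323 144] (277, 89, 90, 122) [479.4, -111.5, 111.1, 78.6, 29.1]
green [390 297] (368, 266, 45, 65) [373.6, -258.3, 80.1, 40.9, 41.5]
green [610 159] (573, 129, 67, 60) [614.8, -368.7, 77.0, 55.9, -63.9]
tan [127 193] (86, 162, 83, 64) [346.1, 39.6, 73.8, 45.6, -41.5]
tan [ 14 144] (0, 105, 38, 75) [338.5, 161.6, 72.8, 41.1, 27.4]
tan [112  48] (57, 0, 110, 118) [472.2, 101.0, 111.3, 68.5, 0.4]
t 7.92 pos [ 0.4479 -0.1286  0.1815] yaw 29.0 shift [ 114.6 -200.1    1.5] turn 29.0
```

```bash
python3 to.py 471 101.5 60 0.3; python3 - <<'E'
from h import *
p=cams.camera_params("wrist")
q=cast(p,[[289,104],[354,104],[352,211],[294,211]],.032);print(q.mean(0),rect(q))
E
```

```text
t 7.92 pos [ 0.4479 -0.1286  0.1815] yaw 29.0 shift [ 131.9 -190.   121.5] turn 28.7
[ 0.47363912 -0.11569263] [473.5, -115.5, 100.1, 57.5, 29.6]
```

Tray centre is (473.5,-115.5) at 29.6°. Now the rack.

Call:
{"name": "servo_tool", "arguments": {"motion": [[[40,-50,0],10,100],[[80,-100,0],20,100],[[132,-150,0],29,100],[[132,-190,20],29,100],[[132,-190,70],29,100],[[132,-190,121],29,100],[[132,-190,121],29,100],[[132,-190,121],29,100]]}}

```text
clock: 8.93
position: [0.4719, 0.1015, 0.0622]
orientation: [-3.141, -0.001, 0.0]
force: [-0.1, -0.4, 0.7]
grip_width: 1.0
grip_force: 0.0
```

```bash
python3 w.py tan .02; python3 to.py 471 101.5 8 0.3
```

```text
tan [320 223] (262, 143, 118, 167) [471.6, 101.9, 109.7, 67.4, 0.2]
t 8.97 pos [0.4722 0.1014 0.0626] yaw -0.0 shift [-1.2 -0.1 54.6] turn -0.3
```

Call:
{"name": "servo_tool", "arguments": {"motion": [[[-1,0,25],0,100],[[-1,0,45],0,100],[[-1,0,56],0,100],[[-1,0,56],0,100],[[-1,0,56],0,70],[[-1,0,56],0,70],[[-1,0,56],0,70],[[-1,0,56],0,70],[[-1,0,20],0,70],[[-1,0,-20],0,70],[[-1,0,-20],0,70]], "force": 40}}

```text
clock: 10.35
position: [0.4717, 0.1016, 0.0837]
orientation: [-3.141, -0.005, -0.0]
force: [1.0, -0.5, -0.6]
grip_width: 0.786
grip_force: 47.6
```

```bash
python3 w.py tan .096 w5; python3 to.py 473.5 -115.5 80 29.6
```

```text
tan [ 36 358] (24, 345, 27, 32) [422.8, 246.5, 19.4, 10.4, 7.2]
tan [321 251] (236, 154, 170, 201) [478.6, 101.0, 97.4, 75.7, 0.0]
t 10.4 pos [0.4709 0.1013 0.0822] yaw -0.0 shift [  2.6 216.8   2.2] turn -29.6
```

View pics/w5.png

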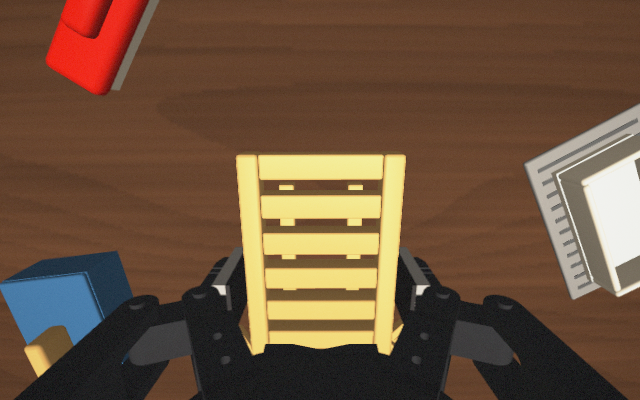

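The rack is held level and centred: far edge at row 154, columns 236–406. Carrying it to the tray.

Call:
{"name": "servo_tool", "arguments": {"motion": [[[0,50,-10],-10,70],[[2,100,-10],-20,70],[[3,160,-10],-30,70],[[3,217,-10],-30,70],[[3,217,-10],-30,70],[[3,217,-5],-30,70],[[3,217,0],-30,70],[[3,217,0],-30,70]]}}

```text
clock: 11.4
position: [0.4729, -0.1144, 0.0801]
orientation: [-3.141, 0.001, 0.526]
force: [0.1, -0.6, -0.2]
grip_width: 0.785
grip_force: 47.5
```

```bash
python3 w.py grey 0.004 w6;python3 to.py 473.5 -115.5 31 29.6
```

```text
grey [627 370] (607, 348, 33, 46) [483.2, -431.3, 47.0, 31.5, 8.7]
grey [320 137] (258, 132, 122, 15) [518.4, -85.9, 81.5, 9.3, -60.9]
t 11.45 pos [ 0.4731 -0.1146  0.0804] yaw 30.1 shift [-0.1  1.  49.4] turn 0.5
```

View pics/w6.png

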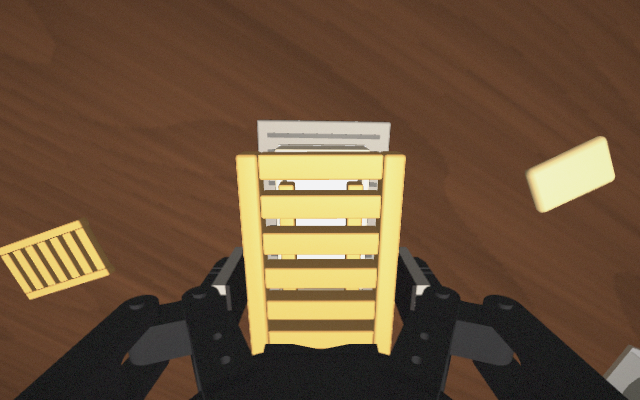

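Lined up over the tray; the mat end at (324,136) is about 1 mm to the right, matching the computed shift. Lowering.

Call:
{"name": "servo_tool", "arguments": {"motion": [[[0,1,15],0,70],[[0,1,25],0,70],[[0,1,35],0,70],[[0,1,41],0,70],[[0,1,46],0,70],[[0,1,49],0,70],[[0,1,50],0,70],[[0,1,50],0,70],[[0,1,50],0,85],[[0,1,50],0,100],[[0,1,50],0,100],[[0,1,50],0,100]]}}

```text
clock: 12.95
position: [0.4736, -0.1165, 0.0307]
orientation: [-3.142, 0.0, 0.524]
force: [0.1, -0.9, 0.1]
grip_width: 1.002
grip_force: 0.0
```

Call:
{"name": "servo_tool", "arguments": {"motion": [[[0,0,-30],0,100],[[0,0,-80],0,100],[[0,0,-140],0,100],[[-30,0,-150],0,100],[[-30,0,-150],0,100],[[-30,0,-150],0,100]]}}

```text
clock: 13.7
position: [0.4478, -0.1314, 0.1805]
orientation: [-3.142, -0.0, 0.524]
force: [0.9, 0.5, -0.4]
grip_width: 1.001
grip_force: 0.0
```

```bash
python3 w.py tan .044 w7; python3 w.py green .026; python3 m.py|grep -E "tan|green \[22|white"; python3 to.py 373.5 -259 70 42.5
```

```text
tan [123 189] (82, 158, 84, 63) [359.3, 28.7, 67.7, 41.9, -41.5]
tan [ 12 138] (0, 98, 34, 76) [353.4, 138.4, 67.2, 33.0, 27.5]
tan [319 140] (281, 95, 80, 124) [474.4, -115.7, 109.2, 67.7, 30.1]
green [386 298] (364, 267, 44, 64) [376.4, -255.0, 78.4, 40.0, 41.3]
green [609 163] (571, 133, 69, 60) [613.3, -364.2, 77.8, 54.4, -64.4]
green [229 317] [280 128] scene [625.7, -387.9, 94.2, 55.7, -65.7] side [622.2, -379.7, 120.9, 55.1, -65.0] both [626.0, -387.7, 94.2, 55.1, -65.0]
green [226 228] [345 154] scene [377.3, -262.6, 68.6, 41.2, 40.4] side [370.2, -249.8, 78.8, 50.8, 43.6] both [373.7, -258.8, 69.1, 33.0, 43.6]
tan [284 224] [311 174] scene [460.3, -109.1, 116.6, 74.1, 30.2] side [476.2, -142.2, 116.7, 74.5, 30.2] both [468.2, -125.6, 113.8, 37.7, 30.2]
tan [304 178] [348 219] scene [346.4, 40.4, 79.0, 50.0, -41.4] side [341.4, 47.8, 77.6, 49.9, -42.0] both [343.5, 44.3, 69.6, 47.8, -41.5]
tan [334 159] [349 251] scene [338.0, 166.6, 78.4, 52.1, 27.7] side [332.3, 174.7, 77.6, 49.4, 27.9] both [334.4, 171.2, 76.5, 40.7, 27.3]
t 13.9 pos [ 0.4478 -0.131   0.1802] yaw 30.1 shift [-128.5   73.6  110.2] turn -12.4
```

View pics/w7.png

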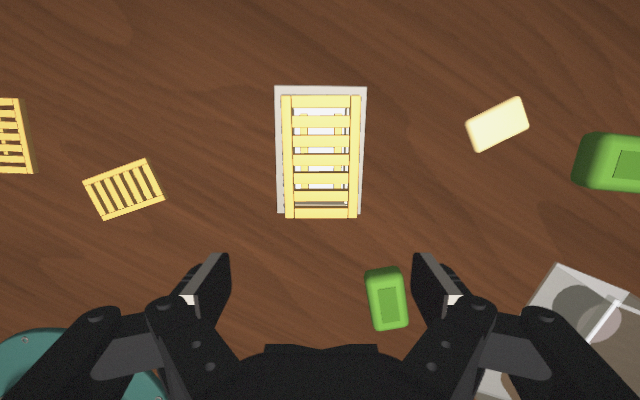

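The rack is seated and aligned: (474.4,-115.7), 109x68 mm at z=44 mm, 30.1°. Next the soap.

Call:
{"name": "servo_tool", "arguments": {"motion": [[[-50,20,0],-10,100],[[-100,50,20],-12,100],[[-128,74,50],-12,100],[[-128,74,100],-12,100],[[-128,74,100],-12,100],[[-128,74,100],-12,100]]}}

```text
clock: 14.65
position: [0.3748, -0.2591, 0.0819]
orientation: [3.141, -0.001, 0.735]
force: [0.2, -0.6, 0.6]
grip_width: 1.001
grip_force: 0.0
```

```bash
python3 w.py green .026 w8; python3 to.py 373.5 -259 9 42.5
```

```text
green [242 328] (214, 293, 61, 68) [273.6, -268.4, 54.6, 33.2, 69.9]
green [319 222] (289, 172, 63, 103) [373.9, -258.7, 71.7, 39.9, 41.3]
t 14.7 pos [ 0.375  -0.2594  0.0823] yaw 42.1 shift [-0.8 -1.3 73.3] turn -0.4
```

View pics/w8.png

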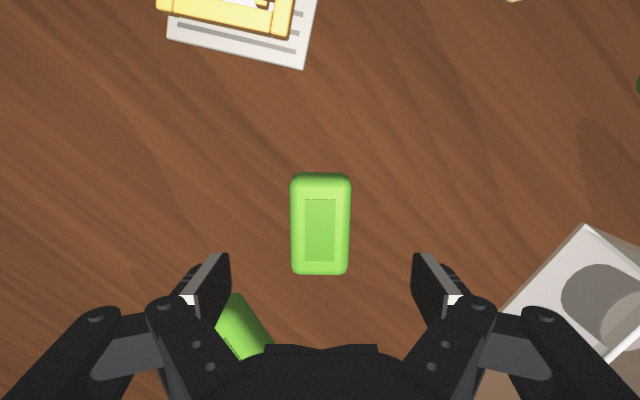

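The soap measures 72x40 mm at (374,-258.7), so the choice is confirmed. Grasp and lift.

Call:
{"name": "servo_tool", "arguments": {"motion": [[[-1,-1,30],0,100],[[-1,-1,55],0,100],[[-1,-1,71],0,100],[[-1,-1,71],0,100],[[-1,-1,71],0,30],[[-1,-1,71],0,30],[[-1,-1,71],0,30],[[-1,-1,71],0,30],[[-1,-1,71],0,30],[[-1,-1,30],0,30],[[-1,-1,-20],0,30],[[-1,-1,-20],0,30]], "force": 30}}

```text
clock: 16.2
position: [0.3737, -0.2607, 0.1038]
orientation: [3.136, -0.0, 0.733]
force: [0.2, -0.1, -0.9]
grip_width: 0.486
grip_force: 32.2
```

```bash
python3 w.py green .118; python3 to.py 474 -115.7 100 30
```

```text
green [317 273] (266, 197, 103, 150) [373.3, -257.2, 74.1, 44.8, 40.7]
green [629  66] (607, 22, 33, 83) [516.1, -285.7, 29.9, 13.0, 56.8]
t 16.25 pos [ 0.3728 -0.2603  0.1021] yaw 42.0 shift [171.9 -39.8   2.1] turn 12.0
```

Call:
{"name": "servo_tool", "arguments": {"motion": [[[50,-10,0],6,30],[[100,-20,0],12,30],[[150,-35,0],12,30],[[171,-40,0],12,30],[[171,-40,0],12,30],[[171,-40,0],12,30],[[171,-40,0],12,30]]}}

```text
clock: 17.12
position: [0.4721, -0.1163, 0.1004]
orientation: [-3.141, 0.001, 0.522]
force: [0.4, -0.6, -0.7]
grip_width: 0.485
grip_force: 32.1
```

```bash
python3 w.py green .116 w9; python3 w.py tan 0.044; python3 to.py 473.5 -115.7 55 30
```

```text
green [320 270] (274, 197, 95, 150) [474.2, -114.6, 72.8, 39.5, 29.6]
tan [ 71 247] (19, 210, 106, 76) [369.2, 25.5, 65.2, 40.1, -41.4]
tan [322 178] (267, 137, 110, 106) [491.8, -105.5, 69.9, 67.2, 30.2]
tan [549 166] (508, 131, 83, 71) [578.7, -223.2, 49.3, 30.9, -32.7]
t 17.23 pos [ 0.4723 -0.1161  0.1006] yaw 29.9 shift [ 1.2  0.3 45.6] turn -0.1
```

View pics/w9.png

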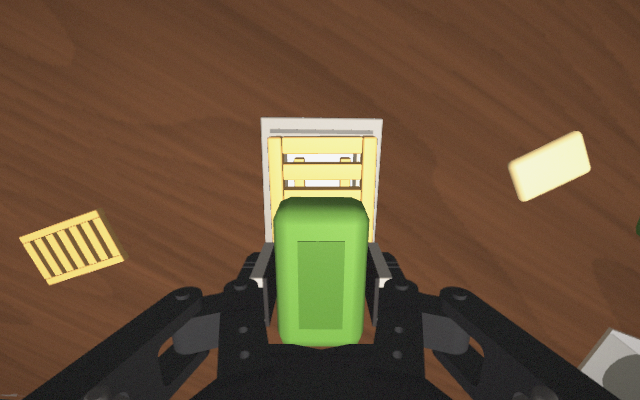

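The soap is over the rack and in line (soap centre column 320, rack 322). Lowering.

Call:
{"name": "servo_tool", "arguments": {"motion": [[[0,0,15],0,30],[[0,0,27],0,30],[[0,0,36],0,30],[[0,0,41],0,30],[[0,0,44],0,30],[[0,0,45],0,30],[[0,0,45],0,30],[[0,0,45],0,60],[[0,0,45],0,80],[[0,0,45],0,80],[[0,0,45],0,80]]}}

```text
clock: 18.6
position: [0.4727, -0.1153, 0.0557]
orientation: [-3.142, -0.0, 0.524]
force: [0.5, -0.8, 0.2]
grip_width: 0.798
grip_force: 0.0
```

Call:
{"name": "servo_tool", "arguments": {"motion": [[[0,0,-30],0,100],[[0,0,-80],0,100],[[0,0,-130],0,100],[[-30,0,-130],0,100],[[-30,0,-130],0,100],[[-30,0,-130],0,100]]}}

```text
clock: 19.35
position: [0.4469, -0.1302, 0.1856]
orientation: [-3.141, -0.0, 0.524]
force: [-0.0, 0.7, 0.5]
grip_width: 1.001
grip_force: 0.0
```

```bash
python3 w.py green .07 w10; python3 w.py tan .044;  python3 to.py 383 288 130 7
```

```text
green [608 161] (569, 132, 71, 60) [598.8, -325.5, 70.2, 46.2, -65.0]
green [320 164] (296, 123, 51, 84) [471.8, -115.5, 68.8, 40.1, 29.6]
tan [127 187] (87, 157, 82, 63) [359.1, 29.0, 68.3, 42.1, -41.5]
tan [ 15 137] (0, 97, 39, 76) [352.3, 140.5, 68.8, 38.9, 24.9]
tan [350 145] (318, 96, 44, 121) [482.1, -130.0, 108.4, 37.0, 32.0]
tan [291 148] (283, 95, 27, 122) [463.3, -95.8, 109.1, 22.2, 30.1]
t 19.45 pos [ 0.4471 -0.1299  0.1854] yaw 30.1 shift [ 153.8 -393.8   55.4] turn 23.1
```

View pics/w10.png

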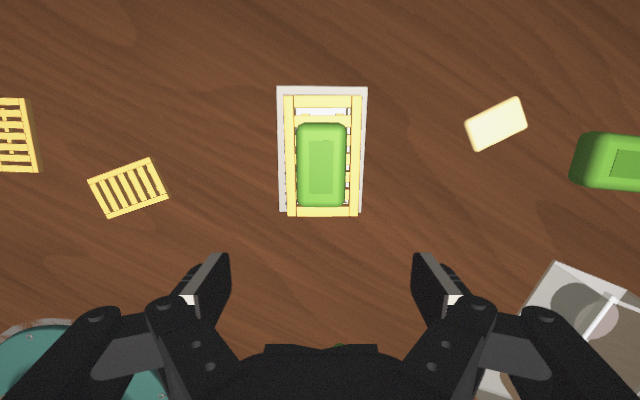

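The soap lies flat and centred: (471.8,-115.5) against the rack at (474.4,-115.7). Quick check of pump clearance before going to the lid.

```bash
python3 - <<'E'
from h import *
for n,uv in(("scene",[[427,143],[432,104]]),("side",[[299,356],[297,318]])):
    p=cams.camera_params(n);print(n,cast(p,uv,0.0)[0].round(3),cast(p,uv,.166)[1].round(3))
E
python3 to.py 384 288 130 7
```

```text
scene [0.453 0.493] [0.431 0.493]
side [0.437 0.498] [0.439 0.488]
t 19.45 pos [ 0.4471 -0.1299  0.1854] yaw 30.1 shift [ 154.7 -393.3   55.4] turn 23.1
```

Call:
{"name": "servo_tool", "arguments": {"motion": [[[20,-50,0],6,100],[[45,-110,0],12,100],[[70,-170,0],18,100],[[95,-230,0],23,100],[[120,-290,0],23,100],[[140,-350,20],23,100],[[155,-393,55],23,100],[[155,-393,55],23,100],[[155,-393,55],23,100],[[155,-393,55],23,100]]}}

```text
clock: 20.7
position: [0.3851, 0.2866, 0.1311]
orientation: [3.141, -0.001, 0.121]
force: [-0.3, 0.2, 0.1]
grip_width: 1.006
grip_force: 0.0
```

```bash
python3 w.py blue .038 w11; python3 w.py tan .062; python3 to.py 384 288 50 7
```

```text
blue [317 194] (273, 138, 89, 135) [383.4, 289.0, 109.1, 64.9, 7.6]
tan [571 270] (526, 232, 90, 78) [364.3, 92.1, 60.8, 38.6, -41.5]
tan [441 254] (404, 224, 69, 69) [357.6, 194.9, 60.5, 37.8, 27.7]
tan [317 220] (309, 197, 18, 47) [383.1, 288.9, 34.4, 12.1, 7.2]
t 20.8 pos [0.3851 0.2865 0.1313] yaw 6.9 shift [-1.  -1.6 81.3] turn -0.1
```

View pics/w11.png

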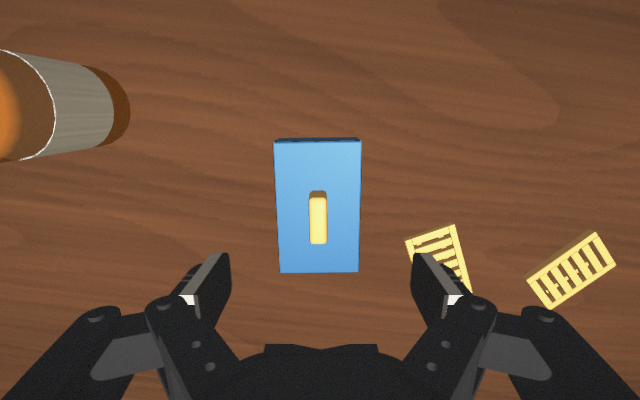

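Lid at (317,194) and grip at (317,220), both casting to (383,289) mm at about 7.4°. Grasping the grip.

Call:
{"name": "servo_tool", "arguments": {"motion": [[[-2,-3,30],0,100],[[-2,-3,60],0,60],[[-2,-3,80],0,60],[[-2,-3,80],0,60],[[-2,-3,80],0,5],[[-2,-3,80],0,5],[[-2,-3,80],0,5],[[-2,-3,80],0,5],[[-2,-3,80],0,5],[[-2,-3,40],0,5],[[-2,-3,-20],0,5],[[-2,-3,-20],0,5]], "force": 50}}

```text
clock: 22.3
position: [0.3835, 0.2914, 0.1546]
orientation: [-3.14, -0.006, 0.122]
force: [-0.3, -1.0, -1.3]
grip_width: 0.139
grip_force: 49.3
```

```bash
python3 w.py blue .138; python3 to.py 474 -115.7 150 30
```

```text
blue [320 323] (300, 306, 42, 31) [339.1, 286.5, 24.2, 20.7, -82.9]
blue [320 214] (254, 146, 134, 144) [399.6, 293.8, 79.2, 66.2, 7.0]
t 22.35 pos [0.3829 0.2905 0.1525] yaw 7.0 shift [ 41.1 414.2   2.5] turn -23.0
```

Call:
{"name": "servo_tool", "arguments": {"motion": [[[5,50,0],0,5],[[10,105,0],-6,5],[[15,160,0],-12,5],[[20,215,0],-18,5],[[30,270,0],-23,5],[[35,325,0],-23,5],[[41,375,0],-23,5],[[41,414,0],-23,5],[[41,414,0],-23,5],[[41,414,0],-23,5],[[41,414,0],-23,5]]}}

```text
clock: 23.72
position: [0.473, -0.1147, 0.1505]
orientation: [-3.141, 0.0, 0.525]
force: [-0.2, -0.3, -0.9]
grip_width: 0.133
grip_force: 49.3
```

```bash
python3 w.py blue .138 w12; python3 w.py tan 0.044; python3 to.py 474 -115.7 96 30
```

```text
blue [320 323] (300, 306, 42, 31) [436.8, -135.3, 23.5, 20.2, -59.9]
blue [320 214] (254, 146, 134, 143) [488.5, -105.2, 76.6, 64.4, 30.1]
tan [320 273] (307, 240, 28, 69) [415.3, -147.8, 67.5, 23.2, 30.1]
tan [112 226] (67, 195, 90, 65) [364.2, 28.9, 67.2, 41.6, -41.8]
tan [  4 180] (0, 142, 21, 69) [361.0, 119.1, 59.2, 17.8, 13.4]
t 23.82 pos [ 0.4732 -0.1149  0.1506] yaw 30.1 shift [ 0.3  1.1 54.6] turn 0.1
```

View pics/w12.png

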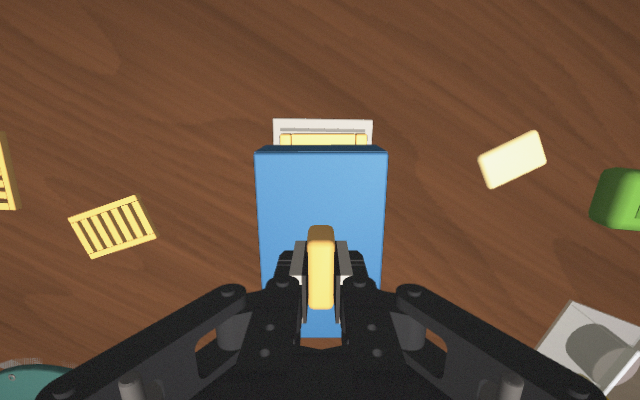

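The lid is level and in line above the rack: lid column 321, mat and rack about 322. Lowering.

Call:
{"name": "servo_tool", "arguments": {"motion": [[[0,1,15],0,5],[[0,1,28],0,5],[[0,1,40],0,5],[[0,1,48],0,5],[[0,1,53],0,5],[[0,1,55],0,5],[[0,1,55],0,5],[[0,1,55],0,20],[[0,1,55],0,40],[[0,1,55],0,50],[[0,1,55],0,50]]}}

```text
clock: 25.2
position: [0.4737, -0.1166, 0.0957]
orientation: [-3.142, 0.0, 0.524]
force: [0.4, 0.3, -0.8]
grip_width: 0.5
grip_force: 0.0
```

Call:
{"name": "servo_tool", "arguments": {"motion": [[[0,0,-30],0,50],[[0,0,-80],0,60],[[0,0,-120],0,100],[[-30,0,-120],0,100],[[-30,0,-120],0,100],[[-30,0,-120],0,100]]}}

```text
clock: 25.95
position: [0.448, -0.1315, 0.2157]
orientation: [3.141, -0.0, 0.524]
force: [0.5, -0.1, 0.1]
grip_width: 1.001
grip_force: 0.0
```

```bash
python3 w.py blue .082 w13; python3 w.py tan .106; python3 - <<'E'
from h import *
im=cams.get_image("side");cv2.imwrite("pics/s2.png",cv2.resize(im[130:230,240:390],(750,500),interpolation=2)[...,::-1])
a=cv2.imread("pics/w13.png")[60:260,220:420];b=cv2.imread("pics/s2.png")
cv2.imwrite("pics/f.png",np.hstack([cv2.resize(a,(400,400)),cv2.resize(b,(400,400))]))
E
```

```text
blue [321 184] (284, 147, 74, 73) [456.1, -126.6, 66.1, 64.9, 30.0]
tan [142 181] (104, 153, 76, 58) [388.6, 4.7, 55.1, 34.0, -41.6]
tan [321 166] (314, 145, 15, 44) [473.5, -116.6, 34.8, 11.4, 30.0]
tan [ 34 132] (8, 98, 52, 70) [382.2, 96.7, 54.7, 34.4, 27.8]
```

View pics/f.png

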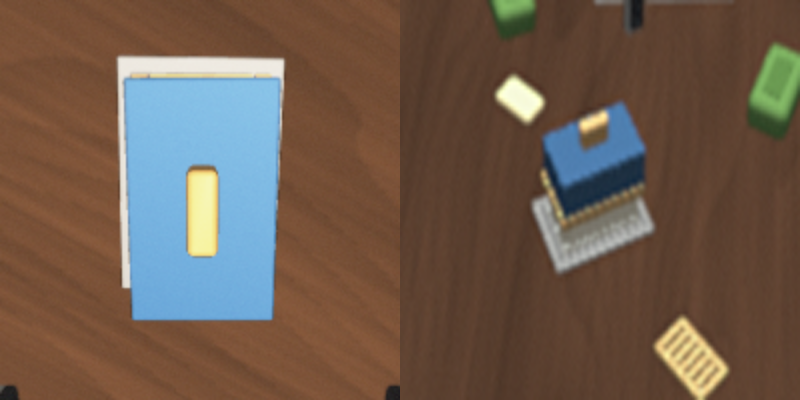

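The lid sits level and square on the rack. The grip is at (473.5,-116.6), within 2 mm of the rack centre, and the side view shows no gap or tilt. Handing in.

```bash
python3 -c "
from cell import job;print(job.job_done())"
```

```text
the job is handed in; nothing more can be done
None
```

The soap box is back together on the mat (tray, rack, green soap, lid), each part within about 3 mm of centre by the cameras; it was handed in at about 26 s of the 112 s, and no verdict came back.

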